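# Index the cross-slide and hold the hidden bolt head

### The job

Slide the carrier so that its ring mark stands under the fixed pointer and pause there, then move it on until its cross mark is under the pointer and leave it there. Then reach down into the gap behind the bracket's front leg, grip the hidden hexagon bolt head by its two side flats, turn it until the drooping spanner on the nut is level, and finish while still gripping the head so that it cannot turn back. Do not touch the spanner, and leave the loose things lying round the fixture alone.

Things in the scene. Friction and masses are not known exactly. Their poses are not given: they have to be found in the camera images.
- slide_base: Base of a hand-moved cross-slide, 200 x 200 x 12 mm, fixed on the bench. Origin at the centre of its underside. x = the bolt's axis, pointing away from the robot (within about 0.3 rad), y to the left, z up. On it a saddle slides along the base's y, and on that the carrier along the base's x; they never turn against each other. A partition wall stands left of the bench, at about y = 0.47.
- saddle (a joint): Saddle slide, m, -0.045 to 0.045; growing = saddle and carrier move along the base's +y. About 5 N of friction; stays where left.
- carrier (a joint): Carrier slide on the saddle, m, -0.045 to 0.045; growing = carrier moves along the base's +x. About 5 N of friction; stays where left. The carrier is a grey plate 180 x 210 x 12 mm, its top at z = 0.050.
- post (a point): Upright round steel hand post near the front edge of the carrier, 22 mm in diameter, 36 mm high above the plate (a 32 mm collar, 4 mm high, round its foot); made to be gripped from above to push and pull the carrier along both slides. The point is on its axis, 22 mm above the plate, 14 mm below its top.
- ring_mark (a point): Centre of the first mark, a dark engraved ring 14 mm across on the carrier plate's top (z = 0.050), left of the bracket and farther from the robot. Axes parallel to the base's.
- cross_mark (a point): Centre of the second mark, a dark engraved cross 18 mm across on the carrier plate's top, left of the bracket; seen along the base's axes it lies 45 mm nearer to the robot and 35 mm farther left than the ring.
- pointer_tip (a point): Tip of the fixed pointer, a steel needle that points straight down, 3.5 mm above the carrier plate. It hangs from a level 8 mm rod 85 mm above the bench, which comes from a stand at the left of the slide. A mark is under the pointer when it is within 5 mm of the tip, seen from above.
- bracket_gap (a point): Middle of the mouth of the gap in the U-shaped steel bracket on the carrier: 74 mm above the plate, level with the legs' upper edges, 24 mm straight above the bolt head's centre. Two upright legs, 90 mm wide along the base's y, 6 mm thick, stand 54 mm apart along the base's x (27 mm either side of this point); the gap is open above and at both ends.
- bolt_head: Hexagon steel bolt head in the middle of the gap, hidden from the front by the bracket's front leg: 24 mm across flats, 20 mm long. Origin at its centre, 50 mm above the plate; its x = bolt axis = the base's x. The flats to grip (14 mm high) face the head's own +y and -y; upright when joint bolt is 0; at the start they lean with it, upper side towards the base's -y.
- bolt (a joint): Angle of bolt, head, nut and spanner, which turn as one about the bolt's axis, rad. 0 = spanner level, side flats upright; level means within 0.07. Starts at about -0.25, on a stop, the spanner's free end drooping. Growing = that end rises, the head's upper side goes towards the base's +y; stop at 0.15. The spanner's weight (about 0.1 N m) turns it; let go, it falls back.
- spanner: Steel combination spanner, 162 x 29 x 10 mm, its ring end fitted on the nut in front of the bracket's front leg, lying along the base's -y from the nut, its middle 67 mm from the bolt's axis. Origin at the middle of its length, on its rear face. Not to be touched.
- bystander_tape: Loose roll of black tape, 66 mm across, 18 mm high, lying flat behind the right of the slide, by the motor; leave alone. Origin at the centre of its underside.
- bystander_bearing: Loose ball bearing, 52 mm across, 16 mm high, on the bench in front of the motor; leave alone. Origin at the centre of its underside.
- bystander_drift: Loose brass drift (round bar), 110 mm long, 16 mm thick, lying at the right front of the slide; leave alone. Origin under its middle.

How it is judged (in metres and radians):
On the way, in this order (a step that is already met when the one before it is completed fails the run):
1. the ring mark rests under the pointer (horizontal distance between ring_mark and pointer_tip below 0.005 m and velocity of joint saddle between -0.01 and 0.01 m/s and velocity of joint carrier between -0.01 and 0.01 m/s), for 0.3 s.
2. the cross mark rests under the pointer (horizontal distance between cross_mark and pointer_tip below 0.005 m and velocity of joint saddle between -0.01 and 0.01 m/s and velocity of joint carrier between -0.01 and 0.01 m/s), for 0.3 s.
At the end, for the whole second after the job is handed in: Cross mark within 6 mm of the pointer seen from above; bolt within 0.07 rad of level; its head between the fingers (within 20 mm of the grasp point), pressed with over 5 N; the robot clear of the spanner; the loose things within 20 mm of where they lay (horizontal distance between cross_mark and pointer_tip below 0.006 m and value of joint bolt between -0.07 and 0.07 rad and contact force between the fingers and bolt_head above 5 N and distance between the grasp point and bolt_head below 0.02 m and contact force between each of the fingers, the arm and spanner below 0.5 N and distance of each of bystander_tape, bystander_bearing, bystander_drift from where it was at the start of the episode below 0.02 m); the arm keeps its last pose, push and grip.
It fails at once if the spanner is touched (contact force between any of the fingers, the arm and spanner above 1 N).
It fails at once if a loose thing by the fixture is knocked away (distance of any of bystander_tape, bystander_bearing, bystander_drift from where it was at the start of the episode above 0.03 m).
It also fails if it takes over 51 s, if anything falls off the work surface, if the arm or the gripper's body presses on something with over 40 N, if the wrist force passes 120 N, or if a joint passes its speed limit or range.

### The arm

A 6-joint arm with a two-finger parallel gripper is mounted at the origin on a cart in front of the work surface, level with it; the furniture and walls round the work are solid. World frame = base frame: x ahead of the robot, y to its left, z up, the work surface at z = 0. Lengths are in mm, angles in rad, forces in N, time in s.
With the tool pointing down it reaches from about 275 to 1000 mm from the base axis. Payload 8.4 kg.
Tool frame: the origin (TCP) lies midway between the tips of the shut fingers; the grasp point (between the pads) lies 19 mm behind it; z points along the fingers, y is the line along which they close (so a half turn about z gives the same grasp; the last joint's range is limited). The gripper opens to 85 mm and grips with 20 to 120 N. Pads are 22 mm wide; open, the fingers measure 114 mm over their backs; the gripper's body (76 mm by 85 mm) begins 54 mm behind the grasp point. The pads swing forward as they close: fully open they stand 13 mm farther back than shut.
Start: joints at [-1.165, 0.353, 1.633, -0, 1.155, -0.002], TCP at [247.868, -573.75, 231.281] pointing down, gripper open.
Joint ranges: [-2.63, 2.63], [-0.92, 2.1], [0.06, 2.66], [-1.3, 4.44], [0, 2.69], [-3.02, 3.02]. Speed limits (rad/s): [2.22, 2.22, 2.79, 3.14, 3.14, 3.14].

### API

Orientations are given as [roll, pitch, yaw] about the fixed x, y, z axes, in that order (R = Rz(yaw) Ry(pitch) Rx(roll)).
In Python, from rig import monitor, imaging, r gives the robot as it stands.
- The arm moves only by the tool drive_tool, never from a script. Its argument "plan" is a list of rows, each an object of numbers: "x", "y", "z": the shift along the tool's x, y, z in units of 50 mm (1.0 is 50 mm); "ax", "ay", "az": the turn, a rotation vector about the tool's x, y, z in units of 6 degrees (1.0 is 6 degrees); "hand": the finger opening in mm, from 0 to 85.4. In form: [{"x": .., "y": .., "z": .., "ax": .., "ay": .., "az": .., "hand": ..}, ...]. A call has 1 to 8 rows; each row is the pose to reach, as a shift and turn from the pose commanded when the call began, along the tool's axes at that moment; what a row does not reach only later rows make up. A row lasts 1/10 s, in which the tool goes at most 50 mm and 8.59 degrees, less where a joint would pass 70% of its speed; a pose out of reach is approached as far as the arm can. A call with a gripper value outside its range is refused whole. The fingers move at their own pace and stop on an object; "grip_force" is the grip in N (left out, the last holds). Time passes only in rows, so rows that repeat a pose let the fingers close. It gives the time, the measured TCP pose, the force, the opening and the grip force at its end, in the units of the state.
- monitor.sense(): the state, without advancing time (a new reading comes with each control period).
- imaging.grab_frame(name): name is "side" or "top" or "wrist"; returns the picture (480x640x3 uint8, red, green, blue); there is no depth.
- imaging.camera_info(name): a dict with "mtx" (3x3 intrinsics, pixels), "dist" ([k1, k2, p1, p2, k3] as OpenCV has them; the pictures are not rectified), "R" (3x3) and "t" (3): a world point X has camera coordinates R X + t. Camera axes: x right, y down, z forward; pixel columns grow to the right and rows downward; lengths in mm; the calibration is good to about 2 mm. A picture is of the moment at which its call begins: read the wrist's pose just before it. camera_info takes no time and is no camera call; for the wrist camera it gives the pose at the moment of the call.
- r.sign_off(): hands the job in; it is judged then, once.
The state is a dict: "clock": time; "qpos": joint angles; "qvel": joint speeds; "joint_efforts": joint torques, N m; "eef_pos": TCP position; "tcp_rot": TCP orientation; "contact_force": force on the tool from outside, world axes, zero at the start; "wrist_torque": the same for the moment, N m; "opening": opening from 0.0 (shut) to 1.0 (fully open); "grasp_force": force on a finger pad.
Only numpy, scipy, OpenCV 4.12 (cv2) and the standard library are available. Lean on these libraries where they do the work, as an engineer would, in place of code of your own. Each camera call takes 0.05 s, during which the arm holds its last target. There are 200 camera calls.

## Working session

There is one attempt and no reset: what is moved stays moved. The work goes in short steps, Python scripts to look and compute and a tool call to move; the robot and the scene stay as the last step left them, time stands still between calls to the robot, and variables do not carry over. Pictures are saved under pics/ and viewed, at most 10 in all, crops included, and the job is handed in when it is done.

Besides the shell and the picture viewer there is one more tool, called after ">>>" in YAML: its name, and indented under it one key for each argument. drive_tool: Moves the arm, as the interface text tells. Its arguments: {"type":"object","properties":{"plan":{"type":"array","items":{"type":"object","properties":{"x":{"type":"number"},"y":{"type":"number"},"z":{"type":"number"},"ax":{"type":"number"},"ay":{"type":"number"},"az":{"type":"number"},"hand":{"type":"number"}}}},"grip_force":{"type":"number"}},"required":["plan"]}

```bash
ls; mkdir -p pics; python3 - <<'E'
from rig import monitor, imaging, r
import cv2
s=monitor.sense();print(s)
for n in("top","side"):
    c=imaging.camera_info(n);print(n,c)
    cv2.imwrite(f"pics/{n}0.png",imaging.grab_frame(n)[:,:,::-1])
E
```

```text
pics
{'clock': 0.0, 'qpos': array([-1.16539964e+00,  3.53650831e-01,  1.63414942e+00, -6.86113770e-06,
        1.15521058e+00, -2.41383365e-03]), 'qvel': array([-0.0012728 , -0.0002119 , -0.00128849,  0.00087212, -0.0005512 ,
        0.00187283]), 'joint_efforts': array([ 3.63979954e-03, -6.05250120e+01, -3.42062974e+01,  2.86829491e-04,
        9.28203663e-03, -3.58922534e-06]), 'eef_pos': array([ 247.67242051, -573.29942611,  230.5534748 ]), 'tcp_rot': array([-3.14017447e+00,  2.84993349e-06,  4.07813302e-01]), 'contact_force': array([-0.19352536, -0.51657755, -0.57421497]), 'wrist_torque': array([-0.00077791, -0.00115201, -0.02920197]), 'grasp_force': 0.0, 'opening': 1.0033208066789767}
top {'mtx': array([[467.99549777,   0.        , 323.33540886],
       [  0.        , 467.99549777, 234.70389803],
       [  0.        ,   0.        ,   1.        ]]), 'dist': array([-0.01565649,  0.        ,  0.        ,  0.        ,  0.        ]), 'R': array([[ 1.05609891e-03, -9.99984941e-01, -5.38543143e-03],
       [-9.86107967e-01, -1.46879690e-04, -1.66105554e-01],
       [ 1.66102262e-01,  5.48604073e-03, -9.86093272e-01]]), 't': array([ -9.98132854, 550.87173121, 892.0916299 ])}
side {'mtx': array([[560.25481094,   0.        , 319.56600407],
       [  0.        , 560.25481094, 235.90268307],
       [  0.        ,   0.        ,   1.        ]]), 'dist': array([-0.04046188,  0.        ,  0.        ,  0.        ,  0.        ]), 'R': array([[ 0.91324869,  0.40722598, -0.01199269],
       [ 0.31517816, -0.72486136, -0.61256733],
       [-0.25814637,  0.55564648, -0.79032743]]), 't': array([-523.05099359, -101.50934667, 1335.8648096 ])}
```

View pics/top0.png

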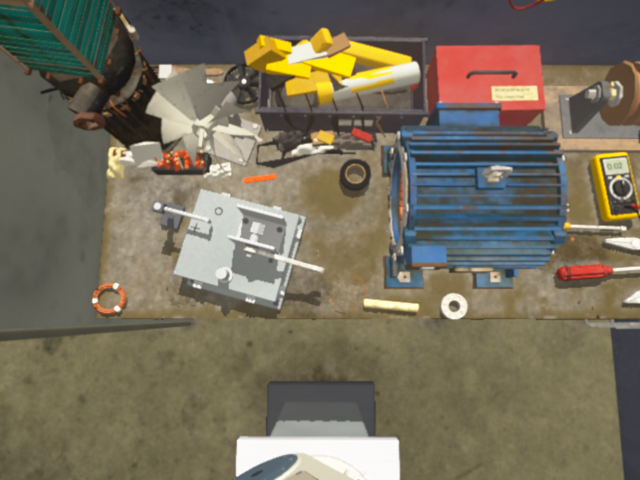

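View pics/side0.png

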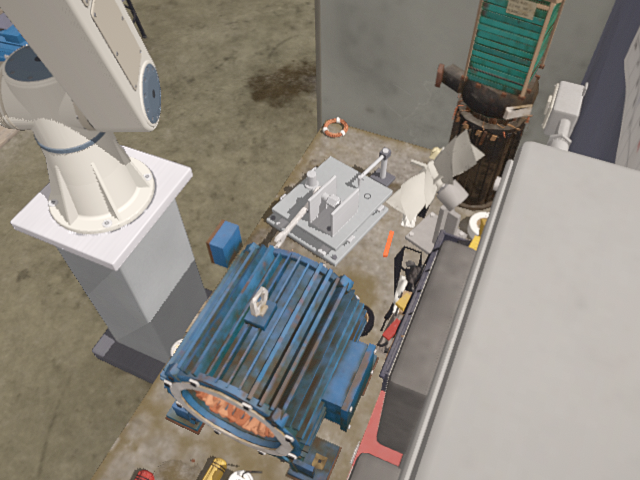

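The top view shows the carrier around (240,245), ring at (219,211), cross at (196,228), post at (223,274) and the pointer rod ending near (208,220). The side view shows the same fixture around (330,205). I'll zoom in on both.

```bash
python3 - <<'E'
import cv2,numpy as np
a=cv2.imread('pics/top0.png')[180:316,145:331]
b=cv2.imread('pics/side0.png')[140:268,265:405]
cv2.imwrite('pics/z1.png',cv2.resize(a,None,fx=4.3,fy=4.3,interpolation=cv2.INTER_CUBIC))
cv2.imwrite('pics/z2.png',cv2.resize(b,None,fx=4.5,fy=4.5,interpolation=cv2.INTER_CUBIC))
E
```

```text
(no output)
```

View pics/z1.png

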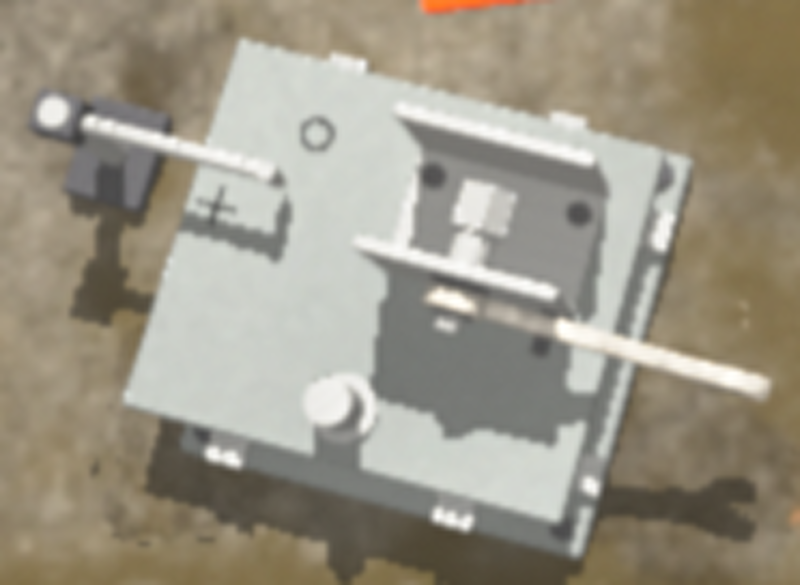

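View pics/z2.png

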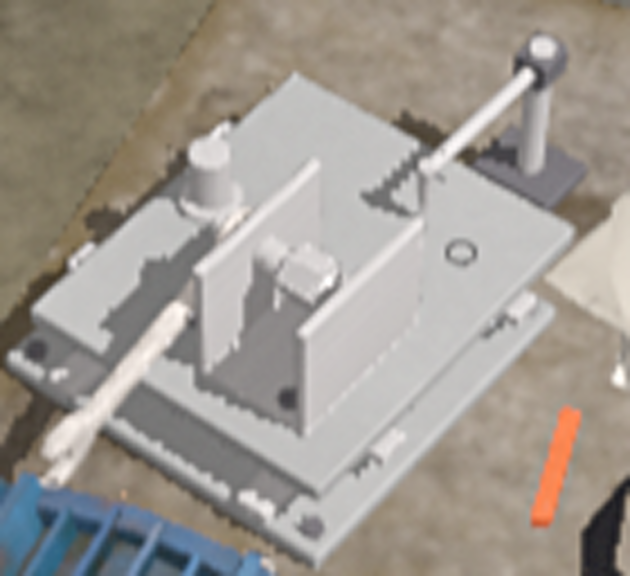

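The zooms show the ring (317,133 in z1; 461,252 in z2), the cross (217,207 in z1), the post top (325,403 in z1), the needle tip (about 287,180 in z1; 421,211 in z2), and the plate corners and bracket.

```bash
cat > h.py <<'E'
import numpy as np, cv2
from rig import monitor, imaging, r
CI={n:imaging.camera_info(n) for n in("top","side")}
def ray(c,p):
    u=cv2.undistortPoints(np.array([[p]],float),c["mtx"],c["dist"])[0,0]
    C=-c["R"].T@c["t"]; return C,c["R"].T@np.array([u[0],u[1],1])
def atz(c,p,z):
    C,d=ray(c,p); return C+d*(z-C[2])/d[2]
def tri(cp):
    A=np.zeros((3,3));b=np.zeros(3)
    for c,p in cp:
        C,d=ray(c,p);d=d/np.linalg.norm(d);P=np.eye(3)-np.outer(d,d);A+=P;b+=P@C
    X=np.linalg.solve(A,b); return X
def proj(c,X):
    return cv2.projectPoints(np.array([X],float),cv2.Rodrigues(c["R"])[0],c["t"],c["mtx"],c["dist"])[0][0,0]
E
python3 - <<'E'
from h import *
np.set_printoptions(precision=1,suppress=True)
T=lambda x,y:((x+.5)/4.3-.5+145,(y+.5)/4.3-.5+180)
S=lambda x,y:((x+.5)/4.5-.5+265,(y+.5)/4.5-.5+140)
t,s=CI["top"],CI["side"]
for n,p,z in[("ring",(317,133),50),("cross",(217,207),50),("FL",(243,40),50),("FR",(690,160),50),("NL",(126,403),50),("NR",(580,555),50),("post",(325,403),86),
  ("bl_farL",(397,104),124),("bl_farR",(592,161),124),("bl_nL",(360,240),124),("bl_nR",(555,295),124),("tip",(287,180),53.5)]:
    print(n,atz(t,T(*p),z))
for n,p,z in[("ring",(461,252),50),("L",(295,75),50),("far",(574,232),50),("R",(318,490),50),("near",(33,312),50),("post",(210,148),86),("tip",(421,211),53.5),
 ("nL",(317,161),124),("nR",(197,270),124),("fL",(422,222),124),("fR",(301,330),124)]:
    print("S",n,atz(s,S(*p),z))
X=tri([(t,T(287,180)),(s,S(421,211))]);print(X,proj(t,X),T(287,180),proj(s,X),S(421,211))
d=atz(t,T(317,133),50)-atz(t,T(217,207),50);print(d)
E
```

```text
ring [599.6 202.2  50. ]
cross [564.3 247.7  50. ]
FL [644.7 239.1  50. ]
FR [586.6  27.1  50. ]
NL [472.8 285.4  50. ]
NR [404.2  75.5  50. ]
post [469.9 185.6  86. ]
bl_farL [596.  150.6 124. ]
bl_farR [570.8  65.8 124. ]
bl_nL [536.4 164.6 124. ]
bl_nR [512.7  80.7 124. ]
tip [576.4 214.6  53.5]
S ring [599.4 202.9  50. ]
S L [473.8 285.2  50. ]
S far [646.5 237.9  50. ]
S R [591.8  38.9  50. ]
S near [421.6  82.9  50. ]
S post [470.2 187.1  86. ]
S tip [572.  217.7  53.5]
S nL [536.4 166.1 124. ]
S nR [513.1  81.1 124. ]
S fL [596.3 149.5 124. ]
S fR [570.8  67.1 124. ]
[574.5 212.4  60.2] [211.6 221.8] (211.36046511627907, 221.47674418604652) [358.5 186.4] (358.1666666666667, 186.5)
[ 35.3 -45.4   0. ]
```

```bash
cat >> h.py <<'E'
from scipy.spatial.transform import Rotation as Ro
np.set_printoptions(precision=2,suppress=True)
def to(pos,yaw,start=None,roll=0.0):
    s=monitor.sense(); R=Ro.from_euler('xyz',s["tcp_rot"]); p=s["eef_pos"]
    G=Ro.from_euler('z',yaw)*Ro.from_euler('x',np.pi)
    print("shift",R.inv().apply(np.array(pos)-p)/50,"turn",np.degrees((R.inv()*G).as_rotvec())/6)
def st():
    s=monitor.sense();print(s["clock"],s["eef_pos"],s["tcp_rot"],s["contact_force"],s["opening"],s["grasp_force"])
E
python3 -c "
from h import *
to((480,165,260),-.27)
c=imaging.camera_info('wrist');s=monitor.sense();R=Ro.from_euler('xyz',s['tcp_rot'])
print(c['mtx'],R.inv().apply(-c['R'].T@c['t']-s['eef_pos']),R.inv().apply(c['R'].T[:,2]))"
```

```text
shift [ 10.12 -11.71  -0.57] turn [-0.01  0.    6.47]
[[331.47   0.   322.13]
 [  0.   331.47 239.18]
 [  0.     0.     1.  ]] [  82.96    0.27 -143.37] [-0.32 -0.    0.95]
```

>>> drive_tool:
  plan:
    - {"x": 0,"y": 0,"z": -1,"hand": 85}
    - {"x": 0.3,"y": -0.4,"z": -1.8,"hand": 85}
    - {"x": 0.8,"y": -1.2,"z": -2,"az": 0.5,"hand": 85}
    - {"x": 1.5,"y": -1.9,"z": -2,"az": 1.5,"hand": 85}
    - {"x": 2.2,"y": -2.6,"z": -2,"az": 2.5,"hand": 85}
    - {"x": 2.8,"y": -3.3,"z": -2,"az": 3.5,"hand": 85}
    - {"x": 3.5,"y": -4,"z": -2,"az": 4.5,"hand": 85}
    - {"x": 4.1,"y": -4.7,"z": -2,"az": 5.5,"hand": 85}

```text
invalid input
```

```bash
python3 -c "
from h import *
st();to((480,165,260),-.27)"
```

```text
0.1 [ 247.69 -573.37  230.65] [-3.14 -0.    0.41] [-0.16 -0.29  0.72] 0.998892496323905 0.0
shift [ 10.12 -11.71  -0.57] turn [-0.01  0.    6.47]
```

>>> drive_tool:
  plan:
    - {"x": 0,"y": 0,"z": -1,"ax": 0,"ay": 0,"az": 0,"hand": 85}
    - {"x": 0.3,"y": -0.4,"z": -1.8,"ax": 0,"ay": 0,"az": 0,"hand": 85}
    - {"x": 0.8,"y": -1.2,"z": -2,"ax": 0,"ay": 0,"az": 0.5,"hand": 85}
    - {"x": 1.5,"y": -1.9,"z": -2,"ax": 0,"ay": 0,"az": 1.5,"hand": 85}
    - {"x": 2.2,"y": -2.6,"z": -2,"ax": 0,"ay": 0,"az": 2.5,"hand": 85}
    - {"x": 2.8,"y": -3.3,"z": -2,"ax": 0,"ay": 0,"az": 3.5,"hand": 85}
    - {"x": 3.5,"y": -4,"z": -2,"ax": 0,"ay": 0,"az": 4.5,"hand": 85}
    - {"x": 4.1,"y": -4.7,"z": -2,"ax": 0,"ay": 0,"az": 5.5,"hand": 85}

```text
clock: 0.9
eef_pos: [343.1, -274.7, 331.2]
tcp_rot: [-3.141, -0.0, -0.173]
contact_force: [0.6, 0.4, -0.1]
opening: 0.992
grasp_force: 0.0
```

```bash
python3 -c "
from h import *
st();to((480,165,260),-.27)"
```

```text
0.9 [ 343.11 -274.73  331.16] [-3.14 -0.   -0.17] [ 0.62  0.44 -0.12] 0.9922216768438477 0.0
shift [ 1.18 -9.13  1.43] turn [-0.   -0.    0.93]
```

>>> drive_tool:
  plan:
    - {"x": 0.1,"y": -0.9,"z": 0,"ax": 0,"ay": 0,"az": 0.5,"hand": 85}
    - {"x": 0.2,"y": -1.8,"z": 0,"ax": 0,"ay": 0,"az": 0.9,"hand": 85}
    - {"x": 0.3,"y": -2.7,"z": 0,"ax": 0,"ay": 0,"az": 0.9,"hand": 85}
    - {"x": 0.4,"y": -3.6,"z": 0,"ax": 0,"ay": 0,"az": 0.9,"hand": 85}
    - {"x": 0.6,"y": -4.5,"z": 0.2,"ax": 0,"ay": 0,"az": 0.9,"hand": 85}
    - {"x": 0.7,"y": -5.4,"z": 0.5,"ax": 0,"ay": 0,"az": 0.9,"hand": 85}
    - {"x": 0.8,"y": -6.3,"z": 0.8,"ax": 0,"ay": 0,"az": 0.9,"hand": 85}
    - {"x": 0.9,"y": -7.2,"z": 1.1,"ax": 0,"ay": 0,"az": 0.9,"hand": 85}

```text
clock: 1.7
eef_pos: [447.5, 72.6, 275.7]
tcp_rot: [-3.142, -0.0, -0.262]
contact_force: [0.3, -0.5, -1.0]
opening: 0.996
grasp_force: 0.0
```

>>> drive_tool:
  plan:
    - {"x": 0.2,"y": -0.9,"z": 0.2,"ax": 0,"ay": 0,"az": 0,"hand": 85}
    - {"x": 0.5,"y": -1.9,"z": 0.3,"ax": 0,"ay": 0,"az": 0,"hand": 85}
    - {"x": 0.5,"y": -1.9,"z": 0.3,"ax": 0,"ay": 0,"az": 0,"hand": 85}
    - {"x": 0.5,"y": -1.9,"z": 0.3,"ax": 0,"ay": 0,"az": 0,"hand": 85}
    - {"x": 0.5,"y": -1.9,"z": 0.3,"ax": 0,"ay": 0,"az": 0,"hand": 85}

```text
clock: 2.2
eef_pos: [495.6, 155.3, 261.0]
tcp_rot: [3.141, 0.001, -0.262]
contact_force: [-0.4, 0.5, 0.2]
opening: 0.996
grasp_force: 0.0
```

```bash
python3 -c "
from h import *
st();to((470,186,120),-.27)
c=imaging.camera_info('wrist');
im=imaging.grab_frame('wrist')
np.save('w1.npy',np.hstack([c['R'],c['t'][:,None]]));cv2.imwrite('pics/w1.png',im[:,:,::-1])
print(proj(c,(469.9,185.6,86)),proj(c,(599.6,202.2,50)),proj(c,(564.3,247.7,50)),proj(c,(573,216,53.5)))"
```

```text
2.2 [495.58 155.28 260.98] [ 3.14  0.   -0.26] [-0.45  0.53  0.22] 0.9959972584171968 0.0
shift [-0.65 -0.46  2.82] turn [0.01 0.01 0.07]
[300.34 246.79] [250.5 121.4] [220.4  167.86] [245.56 151.77]
```

View pics/w1.png

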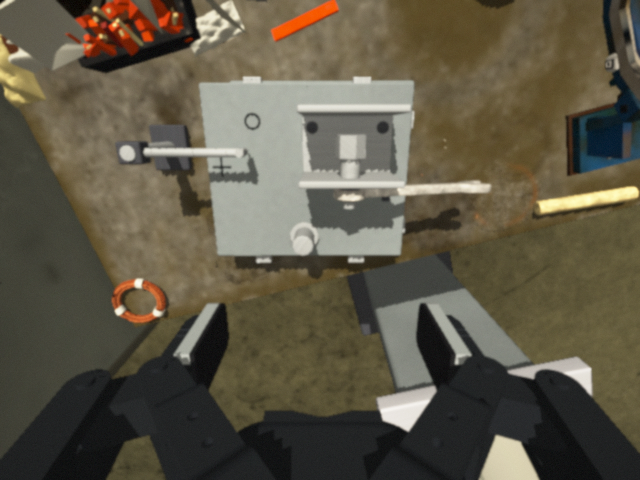

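The wrist view shows the ring at about (252,121), the cross at about (221,165), the post top near (303,240) and the needle tip near (240,155). I'll zoom the left part of the carrier.

```bash
python3 - <<'E'
import cv2
a=cv2.imread('pics/w1.png')[95:265,190:420]
cv2.imwrite('pics/w1z.png',cv2.resize(a,None,fx=3.4,fy=3.4,interpolation=cv2.INTER_CUBIC))
E
```

```text
(no output)
```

View pics/w1z.png

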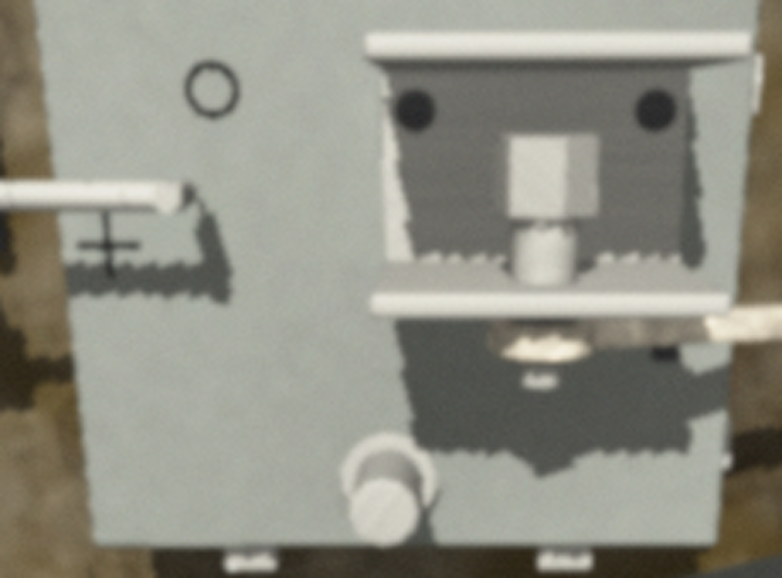

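```bash
python3 - <<'E'
from h import *
c=imaging.camera_info('wrist')
Z=lambda x,y:((x+.5)/3.4-.5+190,(y+.5)/3.4-.5+95)
M=np.load('w1.npy');c['R']=M[:,:3];c['t']=M[:,3]
for n,p,z in[("ring",(212,89),50),("cross",(108,245),50),("post",(385,513),86),("collar",(390,483),54),("tip",(205,210),53.5),("fL",(365,42),124),("fR",(752,42),124),("nL",(372,302),124),("nR",(732,302),124),("rodend",(170,195),85)]:
    print(n,atz(c,Z(*p),z))
T=lambda x,y:((x+.5)/4.3-.5+145,(y+.5)/4.3-.5+180)
S=lambda x,y:((x+.5)/4.5-.5+265,(y+.5)/4.5-.5+140)
X=tri([(CI["top"],T(287,180)),(CI["side"],S(421,211)),(c,Z(205,210))])
print(X,proj(c,X),Z(205,210),proj(CI["top"],X),T(287,180),proj(CI["side"],X),S(421,211))
for x in((575,215,53.5),(572,217,53.5)):print((proj(CI["side"],x)+.5-(265,140))*4.5,(proj(CI["top"],x)+.5-(145,180))*4.3,(proj(c,x)+.5-(190,95))*3.4)
E
```

```text
ring [599.73 200.57  50.  ]
cross [565.15 246.26  50.  ]
post [470.54 182.72  86.  ]
collar [469.54 183.11  54.  ]
tip [567.48 213.19  53.5 ]
fL [595.3  149.32 124.  ]
fR [572.04  63.13 124.  ]
nL [537.44 164.61 124.  ]
nR [514.21  78.35 124.  ]
rodend [574.49 214.05  85.  ]
[572.18 211.97  60.83] [248.05 152.04] (249.94117647058823, 156.41176470588235) [211.68 222.87] (211.36046511627907, 221.47674418604652) [357.44 186.01] (358.1666666666667, 186.5)
[425.1  216.82] [286.43 183.55] [191.53 187.19]
[421.   212.38] [281.88 189.88] [188.56 198.93]
```

```bash
python3 -c "
from h import *
st();to((470,184.5,57),-.264)"
```

```text
2.25 [495.65 155.   261.27] [ 3.14  0.   -0.26] [-0.87 -0.05  0.51] 0.9948841021664002 0.0
shift [-0.65 -0.44  4.09] turn [0.   0.   0.01]
```

>>> drive_tool:
  plan:
    - {"x": -0.65,"y": -0.44,"z": 0.5,"ax": 0,"ay": 0,"az": 0,"hand": 85}
    - {"x": -0.65,"y": -0.44,"z": 1.2,"ax": 0,"ay": 0,"az": 0,"hand": 85}
    - {"x": -0.65,"y": -0.44,"z": 2,"ax": 0,"ay": 0,"az": 0,"hand": 85}
    - {"x": -0.65,"y": -0.44,"z": 2.8,"ax": 0,"ay": 0,"az": 0,"hand": 70}
    - {"x": -0.65,"y": -0.44,"z": 3.4,"ax": 0,"ay": 0,"az": 0,"hand": 60}
    - {"x": -0.65,"y": -0.44,"z": 3.8,"ax": 0,"ay": 0,"az": 0,"hand": 60}
    - {"x": -0.65,"y": -0.44,"z": 4.09,"ax": 0,"ay": 0,"az": 0,"hand": 60}
    - {"x": -0.65,"y": -0.44,"z": 4.09,"ax": 0,"ay": 0,"az": 0,"hand": 60}

```text
clock: 3.05
eef_pos: [469.3, 184.0, 55.6]
tcp_rot: [3.14, 0.002, -0.264]
contact_force: [-0.2, 0.2, 0.5]
opening: 0.7
grasp_force: 0.0
```

>>> drive_tool:
  plan:
    - {"x": 0,"y": 0,"z": 0,"ax": 0,"ay": 0,"az": 0,"hand": 10}
    - {"x": 0,"y": 0,"z": 0,"ax": 0,"ay": 0,"az": 0,"hand": 10}
    - {"x": 0,"y": 0,"z": 0,"ax": 0,"ay": 0,"az": 0,"hand": 10}
    - {"x": 0,"y": 0,"z": 0,"ax": 0,"ay": 0,"az": 0,"hand": 10}
    - {"x": 0,"y": 0,"z": 0,"ax": 0,"ay": 0,"az": 0,"hand": 10}
    - {"x": 0,"y": 0,"z": 0,"ax": 0,"ay": 0,"az": 0,"hand": 10}
    - {"x": 0,"y": 0,"z": 0,"ax": 0,"ay": 0,"az": 0,"hand": 10}
  grip_force: 80

```text
clock: 3.75
eef_pos: [471.1, 185.4, 58.2]
tcp_rot: [-3.141, -0.001, -0.262]
contact_force: [-1.2, -2.5, 6.4]
opening: 0.23
grasp_force: 77.9
```

```bash
python3 -c "
from h import *
st()
cv2.imwrite('pics/t1.png',imaging.grab_frame('top')[:,:,::-1])
a,b=cv2.imread('pics/top0.png',0),cv2.imread('pics/t1.png',0)
t=a[203:220,211:228];m=cv2.matchTemplate(b[190:240,190:245],t,cv2.TM_CCOEFF_NORMED);print(cv2.minMaxLoc(m))"
```

```text
3.75 [471.13 185.43  58.23] [-3.14 -0.   -0.26] [-1.21 -2.54  6.38] 0.22964721077387104 77.89393901824951
(-0.3598268926143646, 0.8131226301193237, (27, 0), (20, 12))
```

>>> drive_tool:
  plan:
    - {"x": -0.08,"y": -0.02,"z": 0,"ax": 0,"ay": 0,"az": 0,"hand": 10}
    - {"x": -0.2,"y": -0.04,"z": 0,"ax": 0,"ay": 0,"az": 0,"hand": 10}
    - {"x": -0.32,"y": -0.07,"z": 0,"ax": 0,"ay": 0,"az": 0,"hand": 10}
    - {"x": -0.44,"y": -0.09,"z": 0,"ax": 0,"ay": 0,"az": 0,"hand": 10}
    - {"x": -0.52,"y": -0.11,"z": 0,"ax": 0,"ay": 0,"az": 0,"hand": 10}
    - {"x": -0.56,"y": -0.12,"z": 0,"ax": 0,"ay": 0,"az": 0,"hand": 10}
    - {"x": -0.56,"y": -0.12,"z": 0,"ax": 0,"ay": 0,"az": 0,"hand": 10}
    - {"x": -0.56,"y": -0.12,"z": 0,"ax": 0,"ay": 0,"az": 0,"hand": 10}

```text
clock: 4.6
eef_pos: [446.2, 198.6, 58.2]
tcp_rot: [-3.141, -0.002, -0.262]
contact_force: [0.8, -4.9, 9.0]
opening: 0.237
grasp_force: 78.7
```

```bash
python3 -c "
from h import *
st()
c=imaging.camera_info('wrist');w=imaging.grab_frame('wrist')[:,:,::-1];t=imaging.grab_frame('top')[:,:,::-1];s=imaging.grab_frame('side')[:,:,::-1]
np.save('w2.npy',np.hstack([c['R'],c['t'][:,None]]))
for n,i in zip('wts',(w,t,s)): cv2.imwrite('pics/%s2.png'%n,i)
p=proj(c,(574,214.5,53.5));print(p)
A=cv2.resize(w[max(0,int(p[1])-50):int(p[1])+50,max(0,int(p[0])-60):int(p[0])+60],(480,400),interpolation=2)
B=cv2.resize(t[205:240,190:232],(318,265),interpolation=2)
C=cv2.resize(s[165:205,335:377],(318,300),interpolation=2)
o=np.zeros((570,800,3),np.uint8);o[:A.shape[0],:480]=A;o[:265,482:]=B;o[267:567,482:]=C
cv2.imwrite('pics/m2.png',o)"
```

```text
4.6 [446.2  198.6   58.21] [-3.14 -0.   -0.26] [ 0.8  -4.88  9.04] 0.23728819718776512 78.67487668991089
[197.82  26.98]
```

View pics/m2.png

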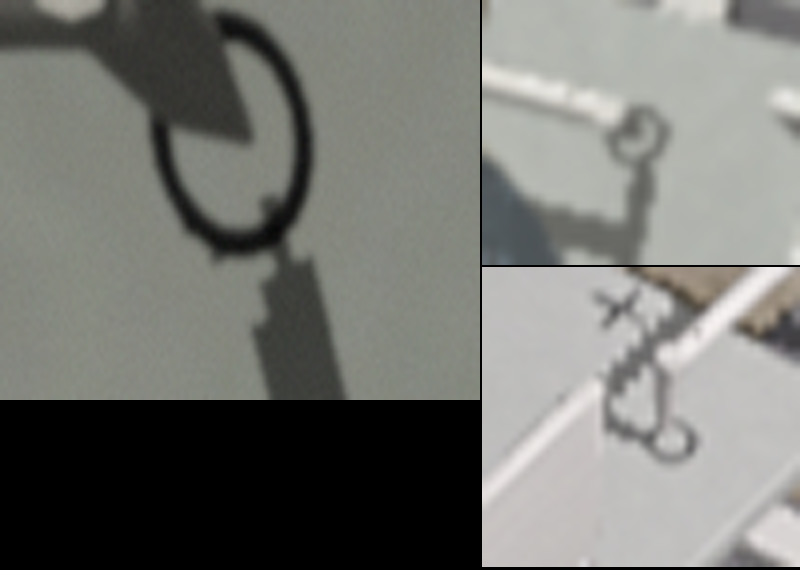

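The composite shows the needle tip inside the ring in all three views: in the wrist picture the ring centre is at about (195.5,25.4) and the tip at (199.6,27.2).

```bash
python3 -c "
from h import *
st()
c=imaging.camera_info('wrist')
M=np.load('w2.npy');c['R']=M[:,:3];c['t']=M[:,3]
k=76/400
a=atz(c,(137+233.5/4-.4,133.5*k-.4),50);b=atz(c,(137+250.5/4-.4,143*k-.4),53.5)
print(a,b,np.linalg.norm((a-b)[:2]))
d=(b-a)[:2];e=np.array([.965,-.261]);f=np.array([.261,.965]);print('base',d@e,d@f)
for z in (139.,):
  print([atz(c,(137+x/4,y*k),50) for x,y in((154,133),(312,140),(233,15),(240,250))])
"
```

```text
4.75 [446.21 198.59  58.21] [-3.14 -0.   -0.26] [ 0.71 -4.68  7.19] 0.23473330117878924 78.68351697921753
[576.05 216.19  50.  ] [573.93 213.95  53.5 ] 3.0889549796853086
base -1.4639135885390966 -2.718889412495209
[array([577.88, 223.63,  50.  ]), array([573.54, 208.78,  50.  ]), array([582.85, 213.27,  50.  ]), array([568.6 , 218.39,  50.  ])]
```

>>> drive_tool:
  plan:
    - {"x": -0.01,"y": 0.02,"z": 0,"ax": 0,"ay": 0,"az": 0,"hand": 10}
    - {"x": -0.03,"y": 0.05,"z": 0,"ax": 0,"ay": 0,"az": 0,"hand": 10}
    - {"x": -0.03,"y": 0.05,"z": 0,"ax": 0,"ay": 0,"az": 0,"hand": 10}
    - {"x": -0.03,"y": 0.05,"z": 0,"ax": 0,"ay": 0,"az": 0,"hand": 10}
    - {"x": -0.03,"y": 0.05,"z": 0,"ax": 0,"ay": 0,"az": 0,"hand": 10}
    - {"x": -0.03,"y": 0.05,"z": 0,"ax": 0,"ay": 0,"az": 0,"hand": 10}
    - {"x": -0.03,"y": 0.05,"z": 0,"ax": 0,"ay": 0,"az": 0,"hand": 10}
    - {"x": -0.03,"y": 0.05,"z": 0,"ax": 0,"ay": 0,"az": 0,"hand": 10}

```text
clock: 5.55
eef_pos: [445.5, 197.8, 58.2]
tcp_rot: [-3.138, -0.004, -0.262]
contact_force: [5.1, 1.9, 4.0]
opening: 0.235
grasp_force: 78.7
```

```bash
python3 -c "
from h import *
st()
s=np.array([446.21,198.59]);d=monitor.sense()['eef_pos'][:2]-s;print('moved base',d@[.965,-.261],d@[.261,.965])"
```

```text
5.55 [445.5  197.75  58.24] [-3.14 -0.   -0.26] [5.12 1.89 4.02] 0.23491965180487612 78.74301552772522
moved base -0.46790710328266205 -0.9919520611625814
```

>>> drive_tool:
  plan:
    - {"x": 0.1,"y": 0.08,"z": 0,"ax": 0,"ay": 0,"az": 0,"hand": 10}
    - {"x": 0.25,"y": 0.19,"z": 0,"ax": 0,"ay": 0,"az": 0,"hand": 10}
    - {"x": 0.4,"y": 0.31,"z": 0,"ax": 0,"ay": 0,"az": 0,"hand": 10}
    - {"x": 0.55,"y": 0.43,"z": 0,"ax": 0,"ay": 0,"az": 0,"hand": 10}
    - {"x": 0.7,"y": 0.54,"z": 0,"ax": 0,"ay": 0,"az": 0,"hand": 10}
    - {"x": 0.82,"y": 0.64,"z": 0,"ax": 0,"ay": 0,"az": 0,"hand": 10}
    - {"x": 0.9,"y": 0.7,"z": 0,"ax": 0,"ay": 0,"az": 0,"hand": 10}
    - {"x": 0.9,"y": 0.7,"z": 0,"ax": 0,"ay": 0,"az": 0,"hand": 10}

```text
clock: 6.35
eef_pos: [478.6, 151.5, 58.2]
tcp_rot: [-3.14, -0.002, -0.263]
contact_force: [-0.2, -0.0, 11.1]
opening: 0.229
grasp_force: 79.5
```

>>> drive_tool:
  plan:
    - {"x": 0,"y": 0,"z": 0,"ax": 0,"ay": 0,"az": 0,"hand": 10}
    - {"x": 0,"y": 0,"z": 0,"ax": 0,"ay": 0,"az": 0,"hand": 10}
    - {"x": 0,"y": 0,"z": 0,"ax": 0,"ay": 0,"az": 0,"hand": 10}

```text
clock: 6.65
eef_pos: [478.5, 151.5, 58.2]
tcp_rot: [-3.14, -0.002, -0.262]
contact_force: [0.1, -1.1, 9.6]
opening: 0.232
grasp_force: 79.5
```

```bash
python3 -c "
from h import *
st()
c=imaging.camera_info('wrist');w=imaging.grab_frame('wrist')[:,:,::-1]
np.save('w3.npy',np.hstack([c['R'],c['t'][:,None]]));cv2.imwrite('pics/w3.png',w)
p=proj(c,(574,214,53.5)).astype(int);print(p)
x0,y0=max(0,p[0]-50),max(0,p[1]-40);print(x0,y0)
cv2.imwrite('pics/m3.png',cv2.resize(w[y0:y0+90,x0:x0+110],None,fx=6,fy=6,interpolation=2))"
```

```text
6.65 [478.55 151.5   58.2 ] [-3.14 -0.   -0.26] [ 0.05 -1.11  9.6 ] 0.23172942129752513 79.48379874229431
[124 143]
74 103
```

View pics/m3.png

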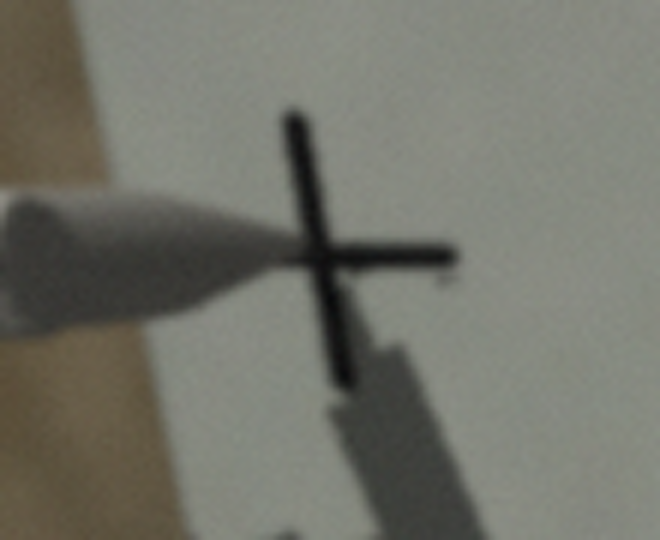

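The needle tip lies at about (315,254) in the crop, practically on the cross centre at (320,255). I'll check the parallax.

```bash
python3 -c "
from h import *
c=imaging.camera_info('wrist')
M=np.load('w3.npy');c['R']=M[:,:3];c['t']=M[:,3]
q=lambda x,y:(74+x/6-.4,103+y/6-.4)
a=atz(c,q(320,255),50)
for x in(310,322):
  b=atz(c,q(x,255),53.5);d=(b-a)[:2];print(a,b,np.hypot(*d),'base',d@[.965,-.262],d@[.262,.965])
g=np.array([554.3,115.2])+(a[:2]-np.array([565,247]));print('gap from cross',g)
"
```

```text
[573.61 215.11  50.  ] [573.44 213.84  53.5 ] 1.2826834451079498 base 0.1668602210498142 -1.2716992394909024
[573.61 215.11  50.  ] [573.22 213.02  53.5 ] 2.128002196475423 base 0.17345705559991217 -2.120781171770963
gap from cross [562.91  83.31]
```

>>> drive_tool:
  plan:
    - {"x": 0,"y": 0.02,"z": 0,"ax": 0,"ay": 0,"az": 0,"hand": 10}
    - {"x": 0,"y": 0.05,"z": 0,"ax": 0,"ay": 0,"az": 0,"hand": 10}
    - {"x": 0,"y": 0.05,"z": 0,"ax": 0,"ay": 0,"az": 0,"hand": 10}
    - {"x": 0,"y": 0.05,"z": 0,"ax": 0,"ay": 0,"az": 0,"hand": 10}
    - {"x": 0,"y": 0.05,"z": 0,"ax": 0,"ay": 0,"az": 0,"hand": 10}

```text
clock: 7.2
eef_pos: [478.1, 149.6, 58.2]
tcp_rot: [-3.139, -0.003, -0.263]
contact_force: [0.5, 2.9, 9.0]
opening: 0.23
grasp_force: 79.3
```

>>> drive_tool:
  plan:
    - {"x": 0,"y": 0,"z": 0,"ax": 0,"ay": 0,"az": 0,"hand": 60}
    - {"x": 0,"y": 0,"z": 0,"ax": 0,"ay": 0,"az": 0,"hand": 60}
    - {"x": 0,"y": 0,"z": 0,"ax": 0,"ay": 0,"az": 0,"hand": 60}
    - {"x": 0,"y": 0,"z": 0,"ax": 0,"ay": 0,"az": 0,"hand": 60}
    - {"x": 0,"y": 0,"z": -0.4,"ax": 0,"ay": 0,"az": 0,"hand": 60}
    - {"x": 0,"y": 0,"z": -1.2,"ax": 0,"ay": 0,"az": 0,"hand": 60}
    - {"x": 0,"y": 0,"z": -2.1,"ax": 0,"ay": 0,"az": 0,"hand": 60}
    - {"x": 0,"y": 0,"z": -3,"ax": 0,"ay": 0,"az": 0,"hand": 60}

```text
clock: 8.0
eef_pos: [476.1, 148.5, 208.1]
tcp_rot: [3.141, 0.001, -0.263]
contact_force: [1.2, -0.4, -0.5]
opening: 0.706
grasp_force: 0.0
```

>>> drive_tool:
  plan:
    - {"x": 0,"y": 0.3,"z": -0.5,"ax": 0,"ay": 0,"az": 0,"hand": 50}
    - {"x": 0,"y": 0.8,"z": -0.5,"ax": 0,"ay": 0,"az": 0,"hand": 50}
    - {"x": 0,"y": 0.8,"z": -0.5,"ax": 0,"ay": 0,"az": 0,"hand": 50}
    - {"x": 0,"y": 0.8,"z": -0.5,"ax": 0,"ay": 0,"az": 0,"hand": 50}
    - {"x": 0,"y": 0.8,"z": -0.5,"ax": 0,"ay": 0,"az": 0,"hand": 50}

```text
clock: 8.5
eef_pos: [466.3, 110.5, 231.3]
tcp_rot: [3.141, 0.001, -0.263]
contact_force: [-0.3, 0.2, -0.3]
opening: 0.58
grasp_force: 0.0
```

```bash
python3 -c "
from h import *
st()
c=imaging.camera_info('wrist');w=imaging.grab_frame('wrist')[:,:,::-1];t=imaging.grab_frame('top')[:,:,::-1]
np.save('w4.npy',np.hstack([c['R'],c['t'][:,None]]));cv2.imwrite('pics/w4.png',w)
p=proj(c,(562.5,82,124)).astype(int);print(p,proj(c,(574,214,53.5)))
x0,y0=max(0,p[0]-210),max(0,p[1]-130);print(x0,y0)
cv2.imwrite('pics/m4.png',cv2.resize(w[y0:y0+250,x0:x0+330],None,fx=2.4,fy=2.4,interpolation=2))"
```

```text
8.5 [466.26 110.47 231.29] [ 3.14  0.   -0.26] [-0.27  0.25 -0.31] 0.5801044693207533 0.0
[326 100] [183.47 133.47]
116 0
```

View pics/m4.png

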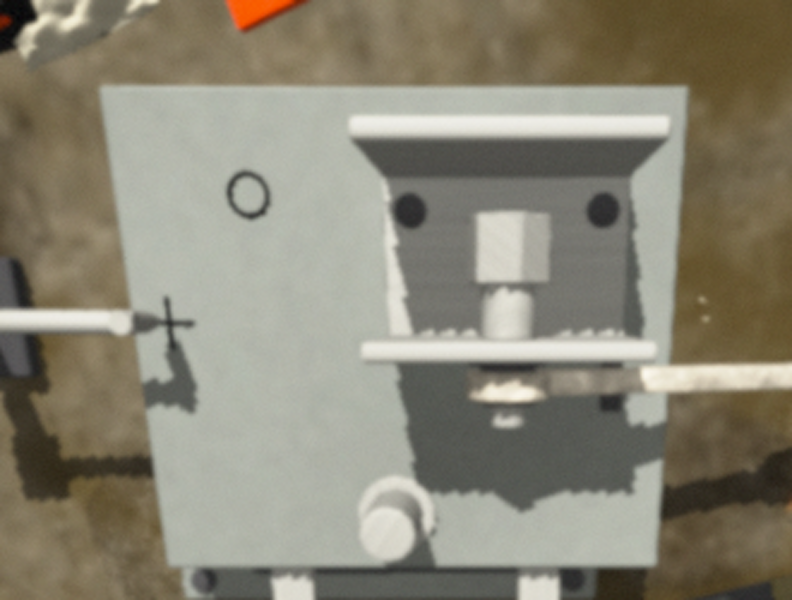

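The cross is under the needle tip (about 170,323 in the crop). The far leg's top runs (349–669, 126), the near leg's (362–656, 350), and the head spans x 475–549, y 211–282.

```bash
python3 - <<'E'
from h import *
c=imaging.camera_info('wrist')
M=np.load('w4.npy');c['R']=M[:,:3];c['t']=M[:,3]
q=lambda x,y:(116+x/2.4-.3,y/2.4-.3)
L=[atz(c,q(*p),124) for p in((349,126),(669,126),(362,350),(656,350))];g=np.mean(L,0)
print(np.array(L),g)
e=np.array([.965,-.262]);f=np.array([.262,.965])
print("cross",atz(c,q(170,323),50))
# predicted hex outline at angle -.25 
for dy in(-2,0,2):
  for ang in(-.25,):
    P=[]
    for k in range(6):
      a=np.pi/6+k*np.pi/3+np.pi/3*0; 
      y,z=13.86*np.cos(a),13.86*np.sin(a)
      th=-ang; y,z=y*np.cos(th)-z*np.sin(th)*-1*-1, y*np.sin(th)+z*np.cos(th)
      for x in(-10,10):
        w=g[:2]+e*x+f*(y+dy); P.append((proj(c,(w[0],w[1],100+z))+.3-(116,0))*2.4)
    P=np.array(P);print(dy,P[:,0].min(),P[:,0].max(),P[:,1].min(),P[:,1].max(),'top ridge',P[2:4].ravel())
h=np.array([*g[:2],100.])
phi=.25
s=monitor.sense();R=Ro.from_euler('xyz',s["tcp_rot"]);p=s["eef_pos"]
B=Ro.from_euler('z',-.264)
for up in(70,0):
  T=h+B.apply([0,20*np.sin(phi),-20*np.cos(phi)])+[0,0,up]
  G=B*Ro.from_euler('x',phi)*Ro.from_euler('x',np.pi)
  print(T,"shift",R.inv().apply(T-p)/50,"turn",np.degrees((R.inv()*G).as_rotvec())/6)
E
```

```text
[[602.55 116.47 124.  ]
 [579.43  30.58 124.  ]
 [544.76 131.73 124.  ]
 [521.61  45.7  124.  ]] [562.09  81.12 124.  ]
cross [572.91 212.9   50.  ]
-2 472.3275530095059 557.5800994452178 209.47736072018094 283.32080483864075 top ridge [525.81 281.05 526.83 209.48]
0 466.0683374300152 551.1412921002794 209.462575015086 283.3055873728943 top ridge [519.31 281.04 520.14 209.46]
2 459.8088588443953 544.7027449169207 209.4469583379161 283.28985283559473 top ridge [512.8  281.02 513.45 209.45]
[563.38  85.9  150.62] shift [ 2.   -0.03  1.61] turn [2.39 0.01 0.02]
[563.38  85.9   80.62] shift [ 2.01 -0.03  3.01] turn [2.39 0.01 0.02]
```

>>> drive_tool:
  plan:
    - {"x": 0.7,"y": 0,"z": 0.3,"ax": 0.8,"ay": 0,"az": 0,"hand": 50}
    - {"x": 1.4,"y": -0.03,"z": 0.8,"ax": 1.6,"ay": 0,"az": 0,"hand": 50}
    - {"x": 2,"y": -0.03,"z": 1.2,"ax": 2.39,"ay": 0,"az": 0,"hand": 50}
    - {"x": 2,"y": -0.03,"z": 1.4,"ax": 2.39,"ay": 0,"az": 0,"hand": 50}
    - {"x": 2,"y": -0.03,"z": 1.5,"ax": 2.39,"ay": 0,"az": 0,"hand": 50}
    - {"x": 2,"y": -0.03,"z": 1.5,"ax": 2.39,"ay": 0,"az": 0,"hand": 50}
    - {"x": 2,"y": -0.03,"z": 1.5,"ax": 2.39,"ay": 0,"az": 0,"hand": 50}

```text
clock: 9.3
eef_pos: [562.9, 86.6, 157.4]
tcp_rot: [-2.892, -0.0, -0.261]
contact_force: [0.0, 0.8, 0.4]
opening: 0.586
grasp_force: 0.0
```

```bash
python3 - <<'E'
from h import *
st()
s=monitor.sense();R=Ro.from_euler('xyz',s["tcp_rot"]);p=s["eef_pos"]
T=np.array([563.38,85.9,80.62]);phi=.25
G=Ro.from_euler('z',-.264)*Ro.from_euler('x',phi+np.pi)
print("shift",R.inv().apply(T-p)/50,"turn",np.degrees((R.inv()*G).as_rotvec())/6, "tool dirs",R.inv().apply([0,0,-1]))
E
```

```text
9.3 [562.94  86.6  157.39] [-2.89 -0.   -0.26] [0.04 0.84 0.42] 0.5864914510477518 0.0
shift [0.01 0.39 1.48] turn [0.   0.01 0.03] tool dirs [-0.    0.25  0.97]
```

>>> drive_tool:
  plan:
    - {"x": 0.01,"y": 0.09,"z": 0.3,"ax": 0,"ay": 0,"az": 0,"hand": 50}
    - {"x": 0.01,"y": 0.17,"z": 0.6,"ax": 0,"ay": 0,"az": 0,"hand": 50}
    - {"x": 0.01,"y": 0.25,"z": 0.9,"ax": 0,"ay": 0,"az": 0,"hand": 50}
    - {"x": 0.01,"y": 0.32,"z": 1.2,"ax": 0,"ay": 0,"az": 0,"hand": 50}
    - {"x": 0.01,"y": 0.37,"z": 1.4,"ax": 0,"ay": 0,"az": 0,"hand": 50}
    - {"x": 0.01,"y": 0.39,"z": 1.48,"ax": 0,"ay": 0,"az": 0,"hand": 50}
    - {"x": 0.01,"y": 0.39,"z": 1.48,"ax": 0,"ay": 0,"az": 0,"hand": 50}

```text
clock: 10.0
eef_pos: [563.5, 85.3, 80.4]
tcp_rot: [-2.891, 0.0, -0.262]
contact_force: [0.4, 0.4, 0.3]
opening: 0.587
grasp_force: 0.0
```

>>> drive_tool:
  plan:
    - {"x": 0,"y": 0,"z": 0,"ax": 0,"ay": 0,"az": 0,"hand": 30}
    - {"x": 0,"y": 0,"z": 0,"ax": 0,"ay": 0,"az": 0,"hand": 30}
    - {"x": 0,"y": 0,"z": 0,"ax": 0,"ay": 0,"az": 0,"hand": 30}
    - {"x": 0,"y": 0,"z": 0,"ax": 0,"ay": 0,"az": 0,"hand": 29}
    - {"x": 0,"y": 0,"z": 0,"ax": 0,"ay": 0,"az": 0,"hand": 28}
  grip_force: 40

```text
clock: 10.5
eef_pos: [563.7, 84.9, 80.4]
tcp_rot: [-2.891, -0.0, -0.262]
contact_force: [-0.3, 0.7, 0.1]
opening: 0.327
grasp_force: 0.0
```

```bash
python3 -c "
from h import *
s=monitor.sense();print(s)"
```

```text
{'clock': 10.5, 'qpos': array([0.  , 0.44, 1.94, 0.36, 0.73, 1.57]), 'qvel': array([-0.,  0.,  0., -0., -0.,  0.]), 'joint_efforts': array([  0.01, -56.69, -24.48,   0.98,   0.  ,   0.  ]), 'eef_pos': array([563.72,  84.92,  80.41]), 'tcp_rot': array([-2.89, -0.  , -0.26]), 'contact_force': array([-0.3 ,  0.67,  0.12]), 'wrist_torque': array([-0.15,  0.12,  0.01]), 'grasp_force': 0.0, 'opening': 0.3271925884591006}
```

>>> drive_tool:
  plan:
    - {"x": 0,"y": 0,"z": 0,"ax": 0,"ay": 0,"az": 0,"hand": 26}
    - {"x": 0,"y": 0,"z": 0,"ax": 0,"ay": 0,"az": 0,"hand": 24}
    - {"x": 0,"y": 0,"z": 0,"ax": 0,"ay": 0,"az": 0,"hand": 20}
    - {"x": 0,"y": 0,"z": 0,"ax": 0,"ay": 0,"az": 0,"hand": 12}
    - {"x": 0,"y": 0,"z": 0,"ax": 0,"ay": 0,"az": 0,"hand": 12}
    - {"x": 0,"y": 0,"z": 0,"ax": 0,"ay": 0,"az": 0,"hand": 12}
  grip_force: 70

```text
clock: 11.1
eef_pos: [563.8, 85.2, 80.6]
tcp_rot: [-2.891, -0.0, -0.262]
contact_force: [-2.4, 1.6, 5.1]
opening: 0.268
grasp_force: 68.3
```

```bash
python3 - <<'E'
from h import *
st();print(monitor.sense()['wrist_torque'])
s=monitor.sense();R=Ro.from_euler('xyz',s["tcp_rot"]);p=s["eef_pos"]
gp=p-19*R.as_matrix()[:,2]
B=Ro.from_euler('z',-.262)
for phi in(.17,.08,0):
  G=B*Ro.from_euler('x',phi+np.pi);T=gp+19*G.as_matrix()[:,2]
  print("shift",R.inv().apply(T-p)/50,"turn",np.degrees((R.inv()*G).as_rotvec())/6)
E
```

```text
11.1 [563.82  85.16  80.63] [-2.89 -0.   -0.26] [-2.37  1.57  5.11] 0.26813127217917887 68.2934564910829
[0.32 0.17 0.09]
shift [-0.    0.03 -0.  ] turn [-0.77 -0.   -0.  ]
shift [-0.    0.06 -0.01] turn [-1.63 -0.   -0.  ]
shift [-0.    0.09 -0.01] turn [-2.39 -0.   -0.  ]
```

>>> drive_tool:
  plan:
    - {"x": 0,"y": 0.01,"z": 0,"ax": -0.3,"ay": 0,"az": 0,"hand": 12}
    - {"x": 0,"y": 0.03,"z": 0,"ax": -0.7,"ay": 0,"az": 0,"hand": 12}
    - {"x": 0,"y": 0.04,"z": 0,"ax": -1.1,"ay": 0,"az": 0,"hand": 12}
    - {"x": 0,"y": 0.06,"z": -0.01,"ax": -1.5,"ay": 0,"az": 0,"hand": 12}
    - {"x": 0,"y": 0.07,"z": -0.01,"ax": -1.9,"ay": 0,"az": 0,"hand": 12}
    - {"x": 0,"y": 0.09,"z": -0.01,"ax": -2.2,"ay": 0,"az": 0,"hand": 12}
    - {"x": 0,"y": 0.09,"z": -0.01,"ax": -2.39,"ay": 0,"az": 0,"hand": 12}
    - {"x": 0,"y": 0.09,"z": -0.01,"ax": -2.39,"ay": 0,"az": 0,"hand": 12}

```text
clock: 11.9
eef_pos: [562.5, 80.5, 80.0]
tcp_rot: [3.14, -0.0, -0.261]
contact_force: [-2.2, -3.0, 7.1]
opening: 0.268
grasp_force: 70.0
```

>>> drive_tool:
  plan:
    - {"x": 0,"y": 0,"z": 0,"ax": 0,"ay": 0,"az": 0,"hand": 12}
    - {"x": 0,"y": 0,"z": 0,"ax": 0,"ay": 0,"az": 0,"hand": 12}
    - {"x": 0,"y": 0,"z": 0,"ax": 0,"ay": 0,"az": 0,"hand": 12}

```text
clock: 12.2
eef_pos: [562.5, 80.5, 80.0]
tcp_rot: [3.141, -0.0, -0.262]
contact_force: [-2.3, -0.1, 6.3]
opening: 0.266
grasp_force: 69.8
```

```bash
python3 - <<'E'
from h import *
st();print(monitor.sense()['wrist_torque'],monitor.sense()['tcp_rot'][0]*1000)
c=imaging.camera_info('wrist');w=imaging.grab_frame('wrist')[:,:,::-1];s=imaging.grab_frame('side')[:,:,::-1];t=imaging.grab_frame('top')[:,:,::-1]
np.save('w5.npy',np.hstack([c['R'],c['t'][:,None]]))
for n,i in zip('wst',(w,s,t)): cv2.imwrite('pics/%s5.png'%n,i)
s0=cv2.imread('pics/side0.png')
o=np.zeros((600,800,3),np.uint8)
o[:288,:384]=cv2.resize(w,(384,288),interpolation=3)
o[:300,400:]=cv2.resize(s[140:260,265:425],(400,300),interpolation=2)
o[300:,400:]=cv2.resize(s0[140:260,265:425],(400,300),interpolation=2)
o[300:,:395]=cv2.resize(t[190:300,175:320],(395,300),interpolation=2)
cv2.imwrite('pics/m5.png',o)
E
```

```text
12.2 [562.54  80.46  79.98] [ 3.14 -0.   -0.26] [-2.26 -0.08  6.34] 0.2659299369564142 69.80039002373815
[0.03 0.35 0.06] 3141.405159131977
```

View pics/m5.png

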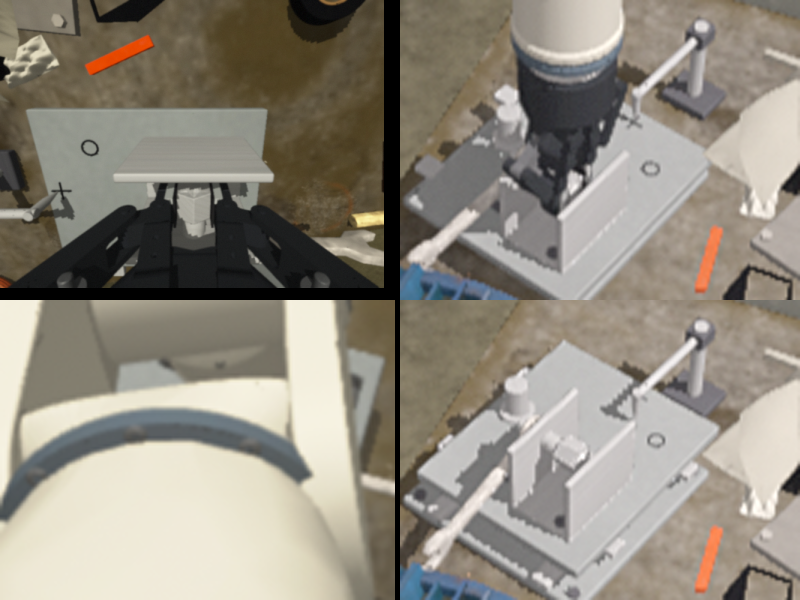

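The wrist view shows the head between the fingers. The side view shows the spanner end at about (420,240) in its crop, and the cross is close to the needle tip. I've used all ten views, so I'll check the cross and the spanner angle numerically.

```bash
python3 - <<'E'
from h import *
c=imaging.camera_info('wrist')
M=np.load('w5.npy');c['R']=M[:,:3];c['t']=M[:,3]
w=cv2.imread('pics/w5.png',0)
x,y=proj(c,(573.6,214.3,50));print('expected cross px',x,y,'tip px',proj(c,(573.6,213.8,53.5)))
x,y=int(x),int(y);print(w[y-18:y+18:2,x-24:x+24:2])
s=CI["side"];e=np.array([.965,-.262,0]);f=np.array([.262,.965,0]);h=np.array([562.4,81.2,100])
im=cv2.imread('pics/side5.png')
for a in(-.25,-.12,0,.1):
  print(a,[proj(s,h-e*42-f*(r*np.cos(a))+np.array([0,0,r*np.sin(a)])) for r in(100,145)])
b=im.min(2);print(b[215:250:2,262:305:2])
E
```

```text
expected cross px 100.44003944623574 316.6386279949248 tip px [ 97.39 319.7 ]
[[146 145 144 143 147 149 147 150 150 147 149 150 150 150 149 149 148 148
  150 149 147 147 147 147]
 [146 146 146 146 146 148 148 148 146 148 146 149 152 150 148 148 146 147
  147 148 147 146 149 146]
 [145 151 146 147 148 146 148 145 147 146 145 139 139 147 150 148 149 147
  147 148 149 149 149 147]
 [138 148 149 149 150 147 148 147 146 146 137  82  81 139 146 148 147 145
  147 148 149 151 149 148]
 [131 145 149 148 149 150 146 145 144 143 137  71  45 127 147 149 145 145
  147 146 150 150 150 149]
 [121 147 148 150 151 149 148 147 144 145 143  87  33 113 148 147 146 145
  147 147 149 149 147 145]
 [111 142 149 148 149 146 147 145 144 146 144 108  34  93 146 146 149 149
  147 147 149 148 146 146]
 [101 136 150 150 148 149 144 146 147 146 147 125  43  67 138 148 148 147
  146 146 148 147 146 144]
 [ 94 125 145 147 149 148 146 145 144 145 145 135  65  46 129 147 145 142
  145 143 144 145 147 146]
 [ 90 115 145 147 145 124 105 104 103 105 102 101  54  31  89 104 103 102
  101  99  96 107 138 146]
 [ 88 102 14
[... 534 characters left out ...]
 144 144 141 112  30  48  81 115
  146 147 147 147 144 144]
 [125 122 112 103  90  74  75 111 144 146 145 144 137  87  30  27  63  84
  130 146 147 148 146 146]
 [121 111 103  92  77  70 100 136 144 145 142 143 138  94  45  45  67  70
   97 143 149 147 144 147]]
-0.25 [array([284.87, 240.69]), array([271.  , 257.36])]
-0.12 [array([283.71, 237.61]), array([269.09, 253.07])]
0 [array([283.1, 234.2]), array([268.  , 248.23])]
0.1 [array([282.95, 230.97]), array([267.62, 243.59])][ WARN:0@0.216] global loadsave.cpp:275 findDecoder imread_('pics/side5.png'): can't open/read file: check file path/integrity
Traceback (most recent call last):
AttributeError: 'NoneType' object has no attribute 'min'
```

```bash
python3 - <<'E'
from h import *
c=imaging.camera_info('wrist')
M=np.load('w5.npy');c['R']=M[:,:3];c['t']=M[:,3]
a=atz(c,(102.3,318),50)
for q in((95,319),(97,318.5)):
  b=atz(c,q,53.5);print(a,b,np.hypot(*(a-b)[:2]))
s=CI["side"];e=np.array([.965,-.262,0]);f=np.array([.262,.965,0])
def pr(h,a): return [proj(s,h-e*42-f*(r*np.cos(a))+np.array([0,0,r*np.sin(a)])).round(1) for r in(100,145)]
def bright(n):
  im=cv2.imread(n).astype(int)
  print(n)
  for y in range(222,258,2):
    r=im[y,255:310]; print(y,''.join('#' if v.min()>165 else '+' if v.min()>130 else '.' for v in r))
h1=np.array([562.4,81.2,100]);h0=np.array([554.3,115.2,100])
for a in(-.25,0): print(a,'start',pr(h0,a),'now',pr(h1,a))
bright('pics/side0.png');bright('pics/s5.png')
E
```

```text
[572.47 213.67  50.  ] [574.39 214.91  53.5 ] 2.2819370854770082
[572.47 213.67  50.  ] [574.39 213.65  53.5 ] 1.9194325992660226
-0.25 start [array([288.6, 227.6]), array([275. , 243.8])] now [array([284.9, 240.7]), array([271. , 257.4])]
0 start [array([286.9, 221. ]), array([272.2, 234.5])] now [array([283.1, 234.2]), array([268. , 248.2])]
pics/side0.png
222 ...............+####.+###++++++++..+#################..
224 ..................+..+#++++++++..+#######+###########..
226 ........................++++...+#######+....+#########.
228 ..........................+##########+.........+#######
230 ...........................+########+.............++###
232 .........................##########+.................++
234 .......................#########+++####................
236 .....................##########.....++####.............
238 ....................##########+........++#####.........
240 ...................+#####+###+............++####+......
242 .....................++#####+.................+####....
244 .....................#####+......................+####+
246 ...............
[... 732 characters left out ...]
.........+#######+.+###############..+++
236 ....................+#########+......+###########+#....
238 .................###########+...........+########++....
240 ..............+###########+................++##########
242 .............+##########+.....................++#######
244 .............+##########.........................++####
246 ..................+##+...............................+#
248 ......................+................................
250 .......................................................
252 .......................................................
254 .......................................................
256 .......................................................
```

```bash
python3 -c "
from h import *
st();print(r.sign_off())"
```

```text
12.35 [562.48  80.47  79.96] [ 3.14 -0.   -0.26] [-2.54 -0.76  6.68] 0.2668981466868138 69.7992950398475
the job is handed in; nothing more can be done
None
```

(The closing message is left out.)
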